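# Hold the spring clip gaping over the cabinet's record card

## Task

Swing the door of the small bench cabinet wide open by its handle, about square to the cabinet; a record card stands on the door's inner side. Then squeeze the levers of the spring clip parked on the little stand until its jaws gape wide, lift it off, and lower it over the middle of the card's top edge, square to it, so that the card stands well between the open jaws without touching them. Finish while still holding the clip there, wide open and still; leave the other things on the bench where they are.

Things in the scene. Friction and masses are not known exactly. Their poses are not given: they have to be found in the camera images.
- cabinet: Fixed light-grey bench cabinet with one door, 160 deep x 220 wide x 180 mm high. Origin: centre of its underside, on the bench. Its front (door side) faces its own -x; its y runs along the width, z up. It stands at a different place and yaw each time.
- door (a joint): Door angle in rad: 0 shut, grows as it opens, stop at 1.75; 0 to 0.12 at the start. Upright hinge at the cabinet's front +y corner; seen from above the door turns clockwise to open. Hinge friction about 0.15 N m (1 N at the handle), so it stays where it is left. Panel 216 wide, 15 thick, 170 mm high, its top 175 mm above the bench.
- door_hinge (a point): Point on the door's hinge axis, 140 mm above the bench, at cabinet-frame (-87.5, 108, 140) mm. It turns with the door: -y runs from the hinge along the door to its free edge, -x points to the outer (handle) side, +x to the inner (card) side; with the door shut the axes equal the cabinet's.
- door_handle (a point): Grip point, 140 mm above the bench, on the axis of the upright round steel handle bar: 12 mm diameter, 98 to 168 mm above the bench, 185 mm from the hinge along the door, 45 mm outward of the hinge plane (31 mm free gap to the door's face), joined to the door by a round bar at each end. Can be pinched from above, fingers on either side along the door. Axes as the door's.
- card_top (a point): Middle of the top edge of the upright white card (3 thick, 90 wide, 73 mm high) fixed parallel to the door in a metal holder on its inner side: 42 mm inward of the hinge plane, 105 mm from the hinge, edge 160 mm above the bench. x: across the card, away from the door; y: along the edge; z up. The holder reaches 90 mm above the bench. Door shut: it is inside, under the roof.
- stand: Fixed grey parking stand, base 70 x 60 x 15 mm with an upright metal tab 3 mm thick (along x), 50 mm wide (y), reaching 45 mm above the bench. Origin: centre of the underside. The clip starts standing on the base, clamped on the tab, axes as the stand's. The stand may be at the nearer or the farther of two places on the right, swapped with the flat white box.
- clip_mouth (a point): Bottom of a steel spring clip (60 g, 88 mm high, 44 mm wide in y), midway between the jaw tips, 15 mm above the bench at the start. Jaws down, two levers up in a V. x: direction in which the jaws and levers open and close, symmetrically; z up towards the levers. Squeezing the levers together along x opens the jaws. It stays centred when the jaws open; the tips then rise 2 mm.
- clip_pivot (a point): Centre of the clip's pivot pin (12 mm diameter, along y), 42 mm above clip_mouth along the clip's z. Closed, the levers' outer faces are 35 mm apart 10 mm above the pin and 56 mm apart at the top, 45 mm above the pin. Squeezed to the stop they are parallel upright flats 30 mm apart, 36 mm wide (y), 11 to 51 mm above the pin.
- clip_a (a joint): Angle of the clip's -x half in rad: 0 closed on the 3 mm tab (start), 0.27 at its firm stop, where the jaw tips are 25 mm apart inside, 34 mm outside. Spring-loaded towards closed; a grip of about 8 to 12 N reaches the stop, more (up to 60 N) does no harm.
- clip_b (a joint): The same for the +x half; equal to clip_a.
- slide_box: Bystander: flat white plastic box 85 x 60 x 28 mm, origin at the centre of the underside; at the other of the two places where the stand may be.
- reagent: Bystander: amber bottle, 56 mm diameter, 120 mm high, right of the cabinet, origin at the centre of the underside.
- jar: Bystander: pale jar with a lid, 60 mm diameter, 80 mm high, far right, origin at the centre of the underside.
- pen: Bystander: thick marker pen 130 mm long, 14 mm diameter, lying along its x in front of the cabinet, between it and the robot; origin under its middle.
- dishes: Bystander: stack of two flat round pale dishes, 90 mm diameter, 30 mm high, on the left, origin at the centre of the underside.
- mug: Bystander: white mug, 80 mm diameter, 90 mm high, on the left, origin at the centre of the underside.
There are look-alikes about, which are no part of the job. What is shaped like the part that bears clip_mouth but pink or red is not meant.

How it is judged:
On the way, in this order (a step that is already met when the one before it is completed fails the run):
1. the door is wide open (past 1.2 rad) (value of joint door above 1.2 rad), for 0.2 s.
2. the clip, squeezed open in the fingers, is lifted clear of its stand (value of joint each of clip_a, clip_b above 0.17 rad and height (world z) of clip_mouth above 0.05 m and contact force between the fingers and clip above 1 N), for 0.2 s.
At the end, for the whole second after the job is handed in: Door past 1.1 rad; clip in the fingers, both halves past 0.17 rad, at rest, upright and square to the card within 0.3 rad, its mouth 8 to 36 mm below the card's top edge, within 25 mm of the edge's middle and 9 mm of the card's plane, touching neither card, door nor cabinet (value of joint door above 1.1 rad and value of joint each of clip_a, clip_b above 0.17 rad and contact force between the fingers and clip above 1 N and contact force between clip and cabinet below 0.3 N and z of clip_mouth in the frame of card_top between -0.036 and -0.008 m and x of clip_mouth in the frame of card_top between -0.009 and 0.009 m and y of clip_mouth in the frame of card_top between -0.025 and 0.025 m and angle between clip_mouth's own z axis and vertical below 0.3 rad and angle between the x axis of clip_mouth and the x axis of card_top, either way round below 0.3 rad and linear speed of clip below 0.02 m/s); the arm keeps its last pose, push and grip.
It fails at once if a bystander was knocked or moved (by more than 40 mm) (distance of any of slide_box, reagent, jar, pen, dishes, mug from where it was at the start of the episode above 0.04 m or angle between any of reagent, mug, jar's own z axis and vertical above 0.5 rad).
It also fails if it takes over 64 s, if anything falls off the work surface, if the arm or the gripper's body presses on something with over 40 N, if the wrist force passes 120 N, or if a joint passes its speed limit or range.

## Robot

A 7-joint arm with a two-finger parallel gripper is mounted at the origin on the work surface. World frame = base frame: x ahead of the robot, y to its left, z up, the work surface at z = 0. Lengths are in m, angles in rad, forces in N, time in s.
With the tool pointing down it reaches from about 0.425 to 1.025 m from the base axis. Payload 3.6 kg.
Tool frame: the origin (TCP) lies midway between the tips of the shut fingers; the grasp point (between the pads) lies 19 mm behind it (grip_point_offset is the y of the grasp point in the tool frame, in m); y points along the fingers, z is the direction in which the jaws open and shut, and the axes are right-handed (so a half turn about y gives the same grasp; the last joint's range is limited). The gripper opens to 85 mm and grips with 20 to 120 N. Pads are 22 mm wide; open, the fingers measure 114 mm over their backs; the gripper's body (76 mm by 85 mm) begins 54 mm behind the grasp point. The pads swing forward as they close: fully open they stand 13 mm farther back than shut.
Start: joints at [-1.284, 0.591, 0.048, 1.609, -0.033, 0.943, -0.034], TCP at [0.269, 0.673, 0.231] pointing down, gripper open.
Joint ranges: [-2.69, 2.69], [-0.47, 2.24], [-1.27, 1.36], [0.19, 2.51], [-1.53, 4.68], [0.08, 2.07], [-3.09, 3.09]. Speed limits (rad/s): [2.57, 2.57, 3.14, 3.14, 3.14, 3.14, 3.14].

## Interface

Orientations are given as [roll, pitch, yaw] about the fixed x, y, z axes, in that order (R = Rz(yaw) Ry(pitch) Rx(roll)).
In Python, from rig import state, snapshot, calibration, sign_off, grip_point_offset gives the robot as it stands.
- The arm moves only by the tool servo_tool, never from a script. Its argument "moves" is a list of rows, each a list of 7 numbers: the shift along the tool's x, y, z in cm, then the turn, a rotation vector about the tool's x, y, z in degrees, then the gripper's target within -1 to 1 (shut at 1, half-way at 0, fully open at -1). A call has 1 to 10 rows; each row is the pose to reach, as a shift and turn from the pose commanded when the call began, along the tool's axes at that moment; what a row does not reach only later rows make up. A row lasts 1/12 s, in which the tool goes at most 41.7 mm and 7.16 degrees, less where a joint would pass 70% of its speed; a pose out of reach is approached as far as the arm can. A call with a gripper value outside its range is refused whole. The fingers move at their own pace and stop on an object; "newtons" is the grip in N (left out, the last holds). Time passes only in rows, so rows that repeat a pose let the fingers close. It gives the time, the measured TCP pose, the force and the opening at its end, in the units of the state.
- state(): the state, without advancing time (a new reading comes with each control period).
- snapshot(name): name is "scene" or "top"; returns (picture, depth): 420x560x3 uint8, red, green, blue; 420x560 float32, m along the optical axis (not along the pixel's ray), 0 where there is no reading.
- calibration(name): a dict with "intrinsics" (3x3 intrinsics, pixels), "R" (3x3) and "t" (3): a world point X has camera coordinates R X + t. Camera axes: x right, y down, z forward; pixel columns grow to the right and rows downward; lengths in m; the calibration is good to about 2 mm. A picture is of the moment at which its call begins. calibration takes no time and is no camera call.
- sign_off(): hands the job in, once; it reports no verdict.
The state is a dict: "clock": time; "joints": joint angles; "dq": joint speeds; "effort": joint torques, N m; "tool_pos": TCP position; "ee_rot": TCP orientation; "force": force on the tool from outside, world axes, zero at the start; "wrist_torque": the same for the moment, N m; "finger_gap": finger opening in m.
Only numpy, scipy, OpenCV 4.12 (cv2) and the standard library are available. Lean on these libraries where they do the work, as an engineer would, in place of code of your own. Each camera call takes 0.05 s, during which the arm holds its last target.

## Working session

There is one attempt and no reset: what is moved stays moved. The work goes in short steps, Python scripts to look and compute and a tool call to move; the robot and the scene stay as the last step left them, time stands still between calls to the robot, and variables do not carry over. Pictures are saved under pics/ and viewed, and the job is handed in when it is done.

Besides the shell and the picture viewer there is one more tool, called after "Request:" as name([rows], argument=value, ...), one row to a line, values as JSON. servo_tool: Moves the arm, as the interface text tells. Its arguments: {"type":"object","properties":{"moves":{"type":"array"},"newtons":{"type":"number"}},"required":["moves"]}

```bash
ls; mkdir -p pics; python3 - <<'E'
from rig import state,snapshot,calibration,grip_point_offset
import numpy as np,cv2
print(state()); print(grip_point_offset)
for n in("scene","top"):
    p,d=snapshot(n); c=calibration(n); print(n,c)
    cv2.imwrite(f"pics/{n}0.png",cv2.cvtColor(p,cv2.COLOR_RGB2BGR)); np.savez(f"{n}0.npz",p=p,d=d)
E
```

```text
pics
{'clock': 0.0, 'joints': array([-1.28348032,  0.59211415,  0.04829102,  1.60984757, -0.03328596,
        0.94269519, -0.03367833]), 'dq': array([1.47974236e-05, 7.92174439e-04, 5.35645963e-04, 1.75426587e-03,
       3.67846645e-04, 2.32623099e-04, 1.09047362e-03]), 'effort': array([ 5.90587642e-04, -5.48709512e+01,  1.54671147e+00, -1.98114949e+01,
        9.33973381e-03,  9.09529568e-03, -1.95209361e-05]), 'tool_pos': array([0.26914753, 0.67228689, 0.23013485]), 'ee_rot': array([-1.57305231e+00, -1.33673556e-04, -3.80698734e-01]), 'force': array([1.21267799, 0.05055739, 0.05978082]), 'wrist_torque': array([-0.08323827, -0.00012243,  0.03951636]), 'finger_gap': 0.0853566517748321}
-0.0187
scene {'intrinsics': array([[413.22603348,   0.        , 274.67466078],
       [  0.        , 413.22603348, 210.65122909],
       [  0.        ,   0.        ,   1.        ]]), 'R': array([[-0.15228977,  0.98830265,  0.00810595],
       [ 0.65089802,  0.10646339, -0.75166303],
       [-0.74373355, -0.10919445, -0.65949752]]), 't': array([ 0.09099298, -0.27516897,  1.60841391])}
top {'intrinsics': array([[479.83624628,   0.        , 286.14646963],
       [  0.        , 479.83624628, 215.95903527],
       [  0.        ,   0.        ,   1.        ]]), 'R': array([[ 0.02955938, -0.99954551,  0.0059181 ],
       [-0.9713939 , -0.03012154, -0.2355559 ],
       [ 0.2356271 ,  0.00121408, -0.97184278]]), 't': array([-0.01895055,  0.57813555,  1.26663677])}
```

View pics/scene0.png

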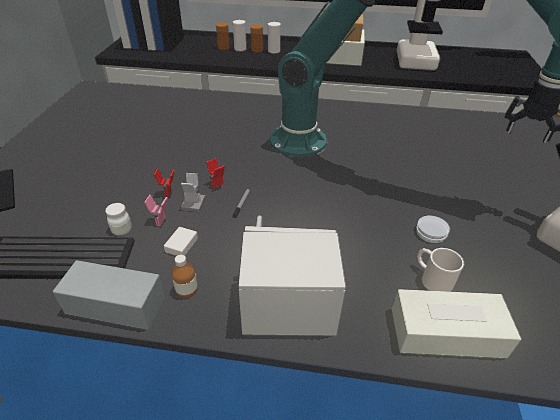

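View pics/top0.png

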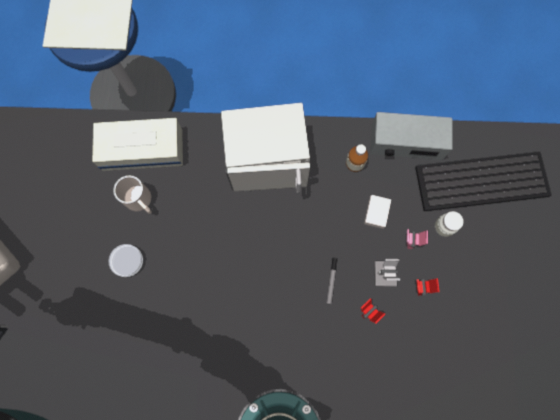

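The top view has the cabinet at (265,140), the handle bar at (298,178) and the grey clip on its stand at (388,272). Red and pink decoy clips surround it. Now measuring.

```bash
cat > h.py <<'E'
import numpy as np,cv2
from rig import calibration
def cloud(n,d):
    c=calibration(n);K=c["intrinsics"];R=c["R"];t=c["t"]
    v,u=np.mgrid[:420,:560]
    X=np.stack([(u-K[0,2])/K[0,0]*d,(v-K[1,2])/K[1,1]*d,d],-1)
    W=(X-t)@R
    W[d==0]=np.nan
    return W
def ray(n,u,v,z):
    c=calibration(n);K=c["intrinsics"];R=c["R"];t=c["t"]
    r=R.T@np.array([(u-K[0,2])/K[0,0],(v-K[1,2])/K[1,1],1.]);o=-R.T@t
    return o+r*(z-o[2])/r[2]
def proj(n,X):
    c=calibration(n);q=c["intrinsics"]@(c["R"]@np.asarray(X,float)+c["t"]);return q[:2]/q[2]
E
python3 - <<'E'
from h import *
f=np.load("top0.npz");p,d=f["p"],f["d"];W=cloud("top",d)
print("bench z",np.nanmedian(W[230:300,180:260,2]))
m=(np.abs(W[...,2]-.18)<.008);m[:, :210]=0;m[:,320:]=0
m[215:]=0
n,l,s,c=cv2.connectedComponentsWithStats(m.astype(np.uint8))
for i in range(1,n):
    if s[i,4]>40: print(i,s[i],c[i])
i=1+np.argmax(s[1:,4])
P=W[l==i][:,:2].astype(np.float32)
print(cv2.minAreaRect(P), cv2.boxPoints(cv2.minAreaRect(P)))
a=cv2.resize(cv2.cvtColor(p[90:210,200:330],cv2.COLOR_RGB2BGR),None,fx=6,fy=5,interpolation=cv2.INTER_CUBIC)
cv2.imwrite("pics/a.png",a)
b=cv2.resize(cv2.cvtColor(p[220:330,350:450],cv2.COLOR_RGB2BGR),None,fx=5.4,fy=5.4,interpolation=cv2.INTER_CUBIC)
cv2.imwrite("pics/b.png",b)
f=np.load("scene0.npz");p=f["p"]
b=cv2.resize(cv2.cvtColor(p[140:260,100:280],cv2.COLOR_RGB2BGR),None,fx=4.4,fy=4.4,interpolation=cv2.INTER_CUBIC)
cv2.imwrite("pics/c.png",b)
E
```

```text
bench z 0.001134468584451218
1 [ 222  102   88   82 5191] [265.35811982 137.74860335]
((0.7438944578170776, 0.05788060277700424), (0.22624054551124573, 0.22129009664058685), 7.704667091369629) [[ 0.61696154  0.1523611 ]
 [ 0.6466293  -0.06693126]
 [ 0.8708274  -0.03659989]
 [ 0.84115964  0.18269247]]
```

View pics/a.png

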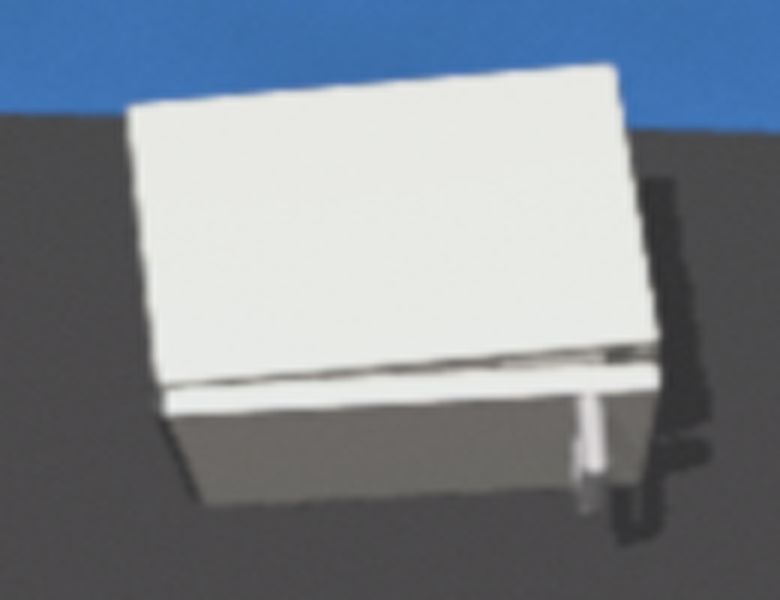

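View pics/b.png

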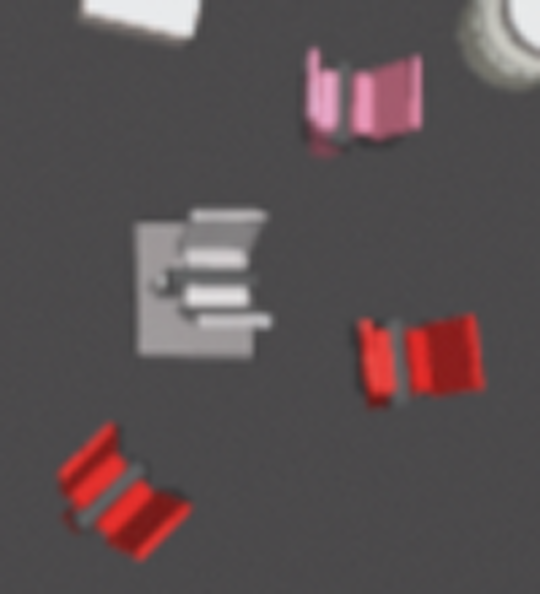

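View pics/c.png

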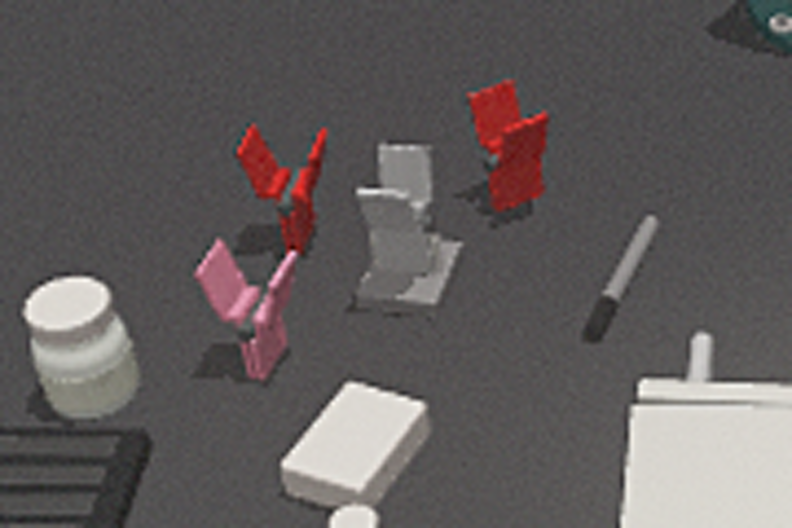

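```bash
python3 - <<'E'
from h import *
g=lambda x,y:((x+.5)/6-.5+200,(y+.5)/5-.5+90)
C=[(128,103),(613,65),(657,343),(160,384)]
R=np.array([ray("top",*g(*q),.18)[:2] for q in C]);print(R.round(4))
D=np.array([ray("top",*g(*q),.175)[:2] for q in[(165,412),(658,388),(657,366),(163,388)]]);print("door LO RO RI LI\n",D.round(4))
def ang(v):return np.degrees(np.arctan2(v[1],v[0]))
# y axis from right to left
print("yaw from front/back/left/right",ang(R[3]-R[2])-90,ang(R[0]-R[1])-90,ang(R[0]-R[3]),ang(R[1]-R[2]),"len",[np.linalg.norm(R[i]-R[i-1]) for i in range(4)])
print("door",ang(D[0]-D[1])-90,ang(D[3]-D[2])-90)
print("centre",R.mean(0))
for z,n in((.168,'h'),):
  print(ray("top",*g(593,470),.168),ray("top",*g(578,470),.168),ray("top",*g(606,470),.168), ray("top",*g(590,476),.168))
b=lambda x,y:((x+.5)/5.4-.5+350,(y+.5)/5.4-.5+220)
print("stand base top", [ray("top",*b(*q),.015)[:2].round(4) for q in[(134,224),(139,354),(252,356)]])
# lever tops z=.102ish
print("lever far edge",[ray("top",*b(*q),.102)[:2].round(4) for q in[(192,212),(266,212),(198,324),(271,324)]])
f=np.load("top0.npz");W=cloud("top",f["d"])
m=W[...,2]>.085; m[:255]=0;m[295:]=0;m[:,:370]=0;m[:,405:]=0
print(m.sum());print(W[m].round(3)[::max(1,m.sum()//25)])
E
```

```text
[[ 0.8384  0.1823]
 [ 0.8678 -0.0344]
 [ 0.7093 -0.0571]
 [ 0.6797  0.1586]]
door LO RO RI LI
 [[ 0.6661  0.1562]
 [ 0.6861 -0.0582]
 [ 0.6983 -0.0576]
 [ 0.6793  0.1578]]
yaw from front/back/left/right 7.799943159116793 7.71745044014871 8.495048696235013 8.154967328059994 len [np.float64(0.16048145355937873), np.float64(0.2186545422520539), np.float64(0.16015790622028553), np.float64(0.21769980820005028)]
door 5.335969081056788 5.047598244529212
centre [0.77380716 0.06233294]
[ 0.6424923  -0.03106395  0.168     ] [ 0.64228686 -0.024529    0.168     ] [ 0.64267037 -0.0367279   0.168     ] [ 0.63917172 -0.02983494  0.168     ]
stand base top [array([ 0.4676, -0.2557]), array([ 0.3997, -0.2573]), array([ 0.4004, -0.3161])]
lever far edge [array([ 0.4613, -0.2681]), array([ 0.4624, -0.3046]), array([ 0.4064, -0.27  ]), array([ 0.4075, -0.3056])]
97
[[ 0.462 -0.271  0.097]
 [ 0.461 -0.278  0.103]
 [ 0.461 -0.286  0.102]
 [ 0.462 -0.294  0.101]
 [ 0.461 -0.301  0.108]
 [ 0.458 -0.27   0.101]
 [ 0.458 -0.278  0.104]
 [ 0.459 -0.287  0.099]
 [ 0.459 -0.295  0.1  ]
 [ 0.459 -0.302  0.104]
 [ 0.457 -0.275  0.094]
 [ 0.457 -0.283  0.094]
 [ 0.458 -0.291  0.091]
 [ 0.458 -0.299  0.093]
 [ 0.455 -0.271  0.086]
 [ 0.455 -0.278  0.09 ]
 [ 0.456 -0.292  0.089]
 [ 0.456 -0.3    0.089]
 [ 0.453 -0.279  0.085]
 [ 0.414 -0.271  0.093]
 [ 0.415 -0.279  0.093]
 [ 0.415 -0.288  0.088]
 [ 0.415 -0.295  0.096]
 [ 0.415 -0.304  0.091]
 [ 0.41  -0.274  0.105]
 [ 0.41  -0.281  0.107]
 [ 0.411 -0.29   0.106]
 [ 0.412 -0.299  0.101]
 [ 0.408 -0.272  0.103]
 [ 0.408 -0.28   0.102]
 [ 0.408 -0.287  0.107]
 [ 0.408 -0.295  0.104]
 [ 0.409 -0.303  0.104]]
```

```bash
cat >> h.py <<'E'
HINGE=np.array([.6725,.1573]);YAW0=7.9
def rz(a):a=np.radians(a);return np.array([[np.cos(a),-np.sin(a)],[np.sin(a),np.cos(a)]])
def door_pt(th,p):  # th deg
    return HINGE+rz(YAW0-th)@np.array(p)
def rel(target,yaw,s=None,base=None):
    """shift cm (tool x,y,z) and turn deg about tool y from present pose"""
    from rig import state
    s=s or state(); p=np.array(s["tool_pos"]);y=np.degrees(s["ee_rot"][2])
    d=np.array(target)-p; xy=rz(-y)@d[:2]
    dy=(yaw-y+180)%360-180
    return np.round([xy[0]*100,-d[2]*100,xy[1]*100,0,-dy,0],2)
E
python3 - <<'E'
from h import *
h=door_pt(2.7,(-.045,-.185));print(h)
print(rel((*h,.231),5.2)); print(rel((*h,.121),5.2))
print("pen/decoys",[ray("top",u,v,z).round(3) for u,v,z in((333,260,.01),(331,302,.01),(384.5,314,.08),(361,306,.08),(372,298,.08))])
E
```

```text
[ 0.64445223 -0.03101708]
[ 60.98  -0.07 -51.35   0.   -27.02   0.  ]
[ 60.98  10.93 -51.35   0.   -27.02   0.  ]
pen/decoys [array([ 0.468, -0.139,  0.01 ]), array([ 0.35 , -0.134,  0.01 ]), array([ 0.318, -0.268,  0.08 ]), array([ 0.337, -0.206,  0.08 ]), array([ 0.359, -0.236,  0.08 ])]
```

Request:
servo_tool([
  [30.5,0,-25.7,0,-13.5,0,-1],
  [30.5,0,-25.7,0,-13.5,0,-1],
  [30.5,0,-25.7,0,-13.5,0,-1],
  [30.5,0,-25.7,0,-13.5,0,-1],
  [30.5,0,-25.7,0,-13.5,0,-1],
  [30.5,0,-25.7,0,-13.5,0,-1],
  [30.5,0,-25.7,0,-13.5,0,-1],
  [30.5,0,-25.7,0,-13.5,0,-1],
  [30.5,0,-25.7,0,-13.5,0,-1],
  [30.5,0,-25.7,0,-13.5,0,-1],
], newtons=40)

```text
clock: 0.93
tool_pos: [0.4592, 0.3152, 0.231]
ee_rot: [-1.574, -0.001, -0.151]
force: [-0.4, -0.5, 0.3]
finger_gap: 0.085
```

```bash
python3 - <<'E'
from h import *
print(rel((.6435,-.031,.231),5.2))
E
```

```text
[ 23.42   0.   -31.45   0.   -13.85   0.  ]
```

Request:
servo_tool([
  [23.4,0,-31.4,0,-13.8,0,-1],
  [23.4,0,-31.4,0,-13.8,0,-1],
  [23.4,0,-31.4,0,-13.8,0,-1],
  [23.4,0,-31.4,0,-13.8,0,-1],
  [23.4,0,-31.4,0,-13.8,0,-1],
  [23.4,0,-31.4,0,-13.8,0,-1],
  [23.4,0,-31.4,0,-13.8,0,-1],
  [23.4,0,-31.4,0,-13.8,0,-1],
  [23.4,0,-31.4,0,-13.8,0,-1],
  [23.4,0,-31.4,0,-13.8,0,-1],
])

```text
clock: 1.77
tool_pos: [0.6452, -0.0316, 0.2311]
ee_rot: [-1.575, -0.001, 0.088]
force: [0.4, -0.4, 0.2]
finger_gap: 0.0856
```

```bash
python3 - <<'E'
from h import *
print(rel((.6435,-.031,.121),5.2))
E
```

```text
[-0.16 11.01  0.08  0.   -0.17  0.  ]
```

Above the handle; descend and look before closing.

Request:
servo_tool([
  [-0.1,3,0.1,0,0,0,-1],
  [-0.1,6,0.1,0,0,0,-1],
  [-0.1,8.5,0.1,0,0,0,-1],
  [-0.1,10.5,0.1,0,0,0,-1],
  [-0.1,11,0.1,0,0,0,-1],
  [-0.1,11,0.1,0,0,0,-1],
])

```text
clock: 2.27
tool_pos: [0.6405, -0.0225, 0.1193]
ee_rot: [-1.57, 0.005, 0.096]
force: [-0.7, -0.8, -0.2]
finger_gap: 0.0856
```

```bash
python3 - <<'E'
from h import *
from rig import snapshot
p,d=snapshot("top")
cv2.imwrite("pics/d.png",cv2.resize(cv2.cvtColor(p[90:250,200:400],cv2.COLOR_RGB2BGR),None,fx=3.7,fy=3.7))
E
```

```text
(no output)
```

View pics/d.png

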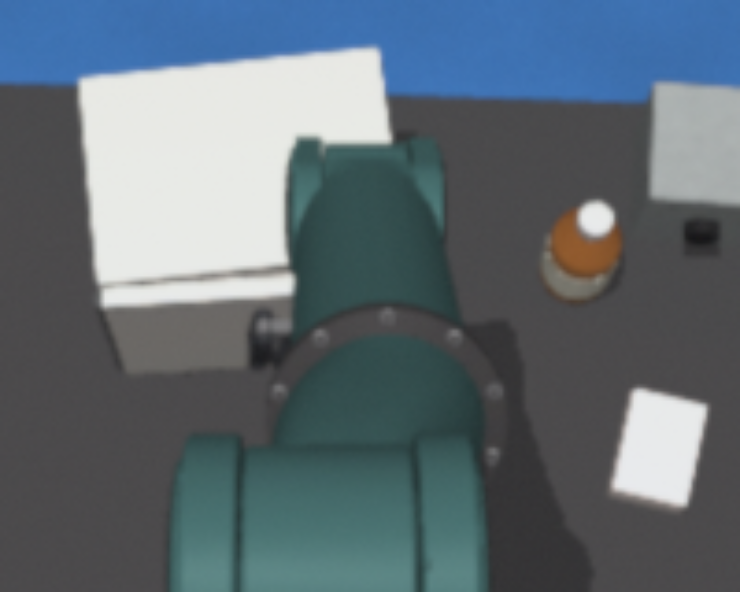

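The arm hides the fingers from above. The gap spans the bar by a wide margin, so I'll close on it.

Request:
servo_tool([
  [0,0,0,0,0,0,1],
  [0,0,0,0,0,0,1],
  [0,0,0,0,0,0,1],
  [0,0,0,0,0,0,1],
  [0,0,0,0,0,0,1],
  [0,0,0,0,0,0,1],
  [0,0,0,0,0,0,1],
  [0,0,0,0,0,0,1],
  [0,0,0,0,0,0,1],
  [0,0,0,0,0,0,1],
])

```text
clock: 3.15
tool_pos: [0.6426, -0.0316, 0.1231]
ee_rot: [-1.58, -0.001, 0.09]
force: [-0.6, -11.6, 6.5]
finger_gap: 0.0109
```

```bash
python3 - <<'E'
from h import *
from rig import state
s=state();p=s["tool_pos"];print(p,s["force"],s["finger_gap"],np.degrees(s["ee_rot"]))
v=p[:2]-HINGE; print(np.hypot(*v),np.hypot(.045,.185)); 
th=YAW0-(np.degrees(np.arctan2(v[1],v[0])-np.arctan2(-.185,-.045)));print("th",(th+180)%360-180)
for n in("scene",):
  from rig import snapshot
  q,d=snapshot(n);cv2.imwrite("pics/e.png",cv2.resize(cv2.cvtColor(q[150:350,180:400],cv2.COLOR_RGB2BGR),None,fx=3,fy=3))
E
```

```text
[ 0.6426393  -0.03163979  0.12307358] [ -0.61734631 -11.57069265   6.46991457] 0.010858060568121997 [-9.05391366e+01 -5.37353020e-02  5.13396971e+00]
0.19128488318254014 0.1903943276465977
th 3.2096331799012034
```

View pics/e.png

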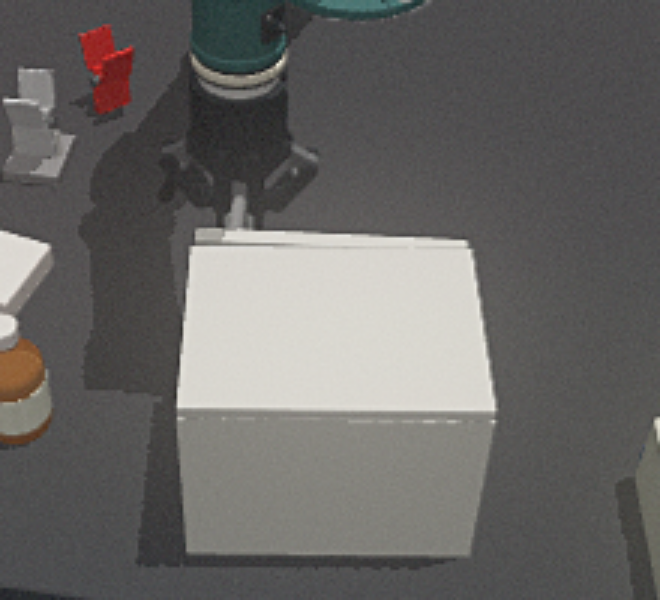

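```bash
python3 -c "
from math import *
for D in range(4,45,4):
  a=radians(D);print(D,round(100*(cos(a)*-.045-sin(a)*.185+.045),1),round(100*(sin(a)*.045-cos(a)*.185+.185),1))"
```

```text
4 -1.3 0.4
8 -2.5 0.8
12 -3.7 1.3
16 -4.9 2.0
20 -6.1 2.7
24 -7.1 3.4
28 -8.2 4.3
32 -9.1 5.2
36 -10.0 6.2
40 -10.8 7.2
44 -11.6 8.3
```

Request:
servo_tool([
  [-1.3,0,0.4,0,4,0,1],
  [-2.5,0,0.8,0,8,0,1],
  [-3.7,0,1.3,0,12,0,1],
  [-4.9,0,2.0,0,16,0,1],
  [-6.1,0,2.7,0,20,0,1],
  [-7.1,0,3.4,0,24,0,1],
  [-8.2,0,4.3,0,28,0,1],
  [-9.1,0,5.2,0,32,0,1],
  [-10.0,0,6.2,0,36,0,1],
  [-10.8,0,7.2,0,40,0,1],
])

```text
clock: 4.03
tool_pos: [0.5261, 0.0349, 0.123]
ee_rot: [-1.574, -0.001, -0.611]
force: [-3.7, -5.3, 12.9]
finger_gap: 0.0108
```

```bash
cat > th.py <<'E'
from h import *
from rig import state
s=state();p=s["tool_pos"];print(p,s["force"],s["finger_gap"],np.degrees(s["ee_rot"]))
v=p[:2]-HINGE; print(np.hypot(*v))
th=YAW0-(np.degrees(np.arctan2(v[1],v[0])-np.arctan2(-.185,-.045)));print("th",(th+180)%360-180)
E
python3 th.py
```

```text
[0.52610747 0.03493952 0.12297419] [-3.6989487  -5.29216313 12.92614274] 0.010779007995044476 [-9.01855135e+01 -3.06346045e-02 -3.49992317e+01]
0.19079533151887512
th 44.33852351293427
```

Request:
servo_tool([
  [-1.3,0,0.4,0,4,0,1],
  [-2.5,0,0.8,0,8,0,1],
  [-3.7,0,1.3,0,12,0,1],
  [-4.9,0,2.0,0,16,0,1],
  [-6.1,0,2.7,0,20,0,1],
  [-7.1,0,3.4,0,24,0,1],
  [-8.2,0,4.3,0,28,0,1],
  [-9.1,0,5.2,0,32,0,1],
  [-10.0,0,6.2,0,36,0,1],
  [-11.0,0,7.4,0,41,0,1],
])

```text
clock: 4.87
tool_pos: [0.4821, 0.1618, 0.123]
ee_rot: [-1.564, -0.001, -1.325]
force: [5.2, -2.3, 0.1]
finger_gap: 0.0104
```

Request:
servo_tool([
  [0,0,0,0,0,0,1],
  [0,0,0,0,0,0,1],
  [0,0,0,0,0,0,1],
  [0,0,0,0,0,0,1],
])

```text
clock: 5.2
tool_pos: [0.4821, 0.1628, 0.123]
ee_rot: [-1.565, 0.0, -1.319]
force: [1.5, 0.3, 6.9]
finger_gap: 0.011
```

```bash
python3 th.py
```

```text
[0.48210651 0.16276508 0.12299571] [1.47421378 0.27899514 6.91089009] 0.010987589310238596 [-8.96466972e+01  1.98000855e-02 -7.55764674e+01]
0.19047190465748787
th 85.87286824353492
```

Door is at about 86°. Release and rise.

Request:
servo_tool([
  [0,0,0,0,0,0,-1],
  [0,0,0,0,0,0,-1],
  [0,0,0,0,0,0,-1],
  [0,0,0,0,0,0,-1],
  [0,0,0,0,0,0,-1],
  [0,0,0,0,0,0,-1],
  [0,-4,0,0,0,0,-1],
  [0,-8,0,0,0,0,-1],
  [0,-12,0,0,0,0,-1],
  [0,-15,0,0,0,0,-1],
])

```text
clock: 6.03
tool_pos: [0.4796, 0.1618, 0.2739]
ee_rot: [-1.569, -0.0, -1.319]
force: [0.2, 1.0, -0.3]
finger_gap: 0.0849
```

```bash
python3 - <<'E'
from h import *
print(rel((.434,-.287,.27),-88.5))
E
```

```text
[ 42.33   0.39 -15.62   0.    12.95   0.  ]
```

Request:
servo_tool([
  [42.3,0,-15.6,0,13,0,-0.6],
  [42.3,0,-15.6,0,13,0,-0.6],
  [42.3,0,-15.6,0,13,0,-0.6],
  [42.3,0,-15.6,0,13,0,-0.6],
  [42.3,0,-15.6,0,13,0,-0.6],
  [42.3,0,-15.6,0,13,0,-0.6],
  [42.3,0,-15.6,0,13,0,-0.6],
  [42.3,0,-15.6,0,13,0,-0.6],
  [42.3,0,-15.6,0,13,0,-0.6],
  [42.3,0,-15.6,0,13,0,-0.6],
])

```text
clock: 6.87
tool_pos: [0.4364, -0.254, 0.2712]
ee_rot: [-1.571, 0.001, -1.545]
force: [0.8, 0.7, -0.2]
finger_gap: 0.0681
```

```bash
python3 - <<'E'
from h import *
print(rel((.434,-.287,.27),-88.5))
from rig import snapshot
for n in("top","scene"):
  p,d=snapshot(n);np.savez(n+"1.npz",p=p,d=d);cv2.imwrite(f"pics/{n}1.png",cv2.cvtColor(p,cv2.COLOR_RGB2BGR))
E
```

```text
[ 3.29  0.12 -0.33  0.   -0.    0.  ]
```

View pics/top1.png

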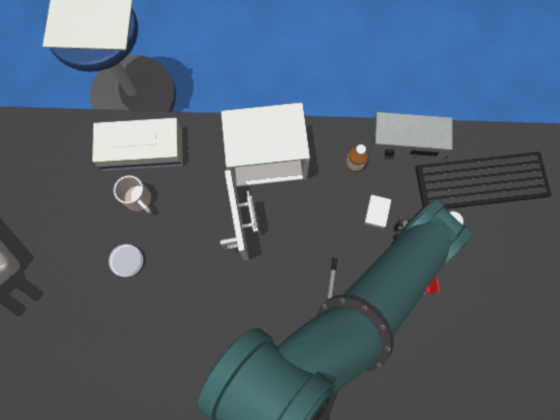

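View pics/scene1.png

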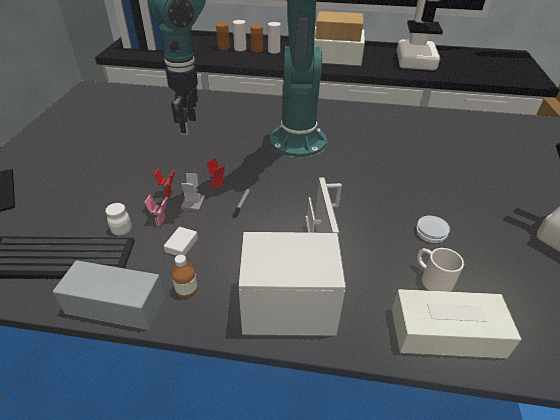

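The door stands open in the top view (about 232,210), with the card at (252,210), and the bystanders have not moved. Next I measure the card edge.

```bash
python3 - <<'E'
from h import *
f=np.load("top1.npz");p=f["p"]
cv2.imwrite("pics/f.png",cv2.resize(cv2.cvtColor(p[165:265,210:290],cv2.COLOR_RGB2BGR),None,fx=6,fy=6,interpolation=cv2.INTER_CUBIC))
c=door_pt(85.9,(.042,-.105));print("card pred",c,proj("top",(*c,.16)))
for y in(-.06,-.15): print(proj("top",(*door_pt(85.9,(.042,y)),.16)))
for q in((.0075,-.001),(-.0075,-.001),(-.0075,-.217),(.0075,-.217)): print("door",proj("top",(*door_pt(85.9,q),.175)))
E
```

```text
card pred [0.57852679 0.09438707] [249.51299954 206.58445881]
[246.74450665 190.24486599]
[252.32796048 223.19830519]
door [229.68764997 169.54626453]
door [224.01123195 170.5093433 ]
door [236.83152722 250.90828928]
door [242.7349934  249.85757394]
```

View pics/f.png

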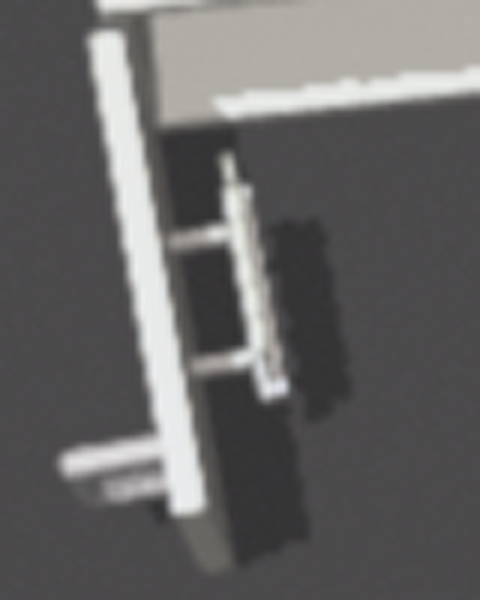

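Request:
servo_tool([
  [3.3,0,-0.3,0,0,0,-0.6],
  [3.3,5,-0.3,0,0,0,-0.6],
  [3.3,8,-0.3,0,0,0,-0.6],
  [3.3,10,-0.3,0,0,0,-0.6],
  [3.3,10,-0.3,0,0,0,-0.6],
  [3.3,10,-0.3,0,0,0,-0.6],
])

```text
clock: 7.47
tool_pos: [0.4344, -0.2848, 0.1706]
ee_rot: [-1.573, 0.001, -1.545]
force: [0.3, 0.1, 0.5]
finger_gap: 0.0682
```

Request:
servo_tool([
  [0.1,3,0,0,0,0,-0.6],
  [0.2,6,0,0,0,0,-0.6],
  [0.2,8.5,0,0,0,0,-0.6],
  [0.2,10,0,0,0,0,-0.6],
  [0.2,10.4,0,0,0,0,-0.6],
  [0.2,10.4,0,0,0,0,-0.6],
  [0.2,10.4,0,0,0,0,-0.6],
  [0.2,10.4,0,0,0,0,-0.6],
], newtons=35)

```text
clock: 8.13
tool_pos: [0.4364, -0.2882, 0.069]
ee_rot: [-1.568, -0.002, -1.545]
force: [0.5, -0.2, -0.2]
finger_gap: 0.0683
```

```bash
python3 - <<'E'
from h import *
from rig import snapshot
p,d=snapshot("scene");cv2.imwrite("pics/g.png",cv2.resize(cv2.cvtColor(p[110:240,120:260],cv2.COLOR_RGB2BGR),None,fx=4.5,fy=4.5,interpolation=cv2.INTER_CUBIC))
E
```

```text
(no output)
```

View pics/g.png

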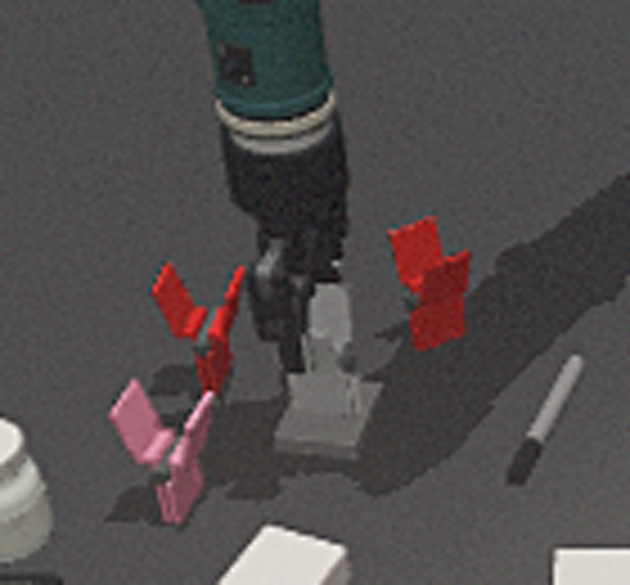

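```bash
python3 - <<'E'
from h import *
from rig import state
print(state()["tool_pos"])
for X in((.4644,-.287,.105),(.434,-.287,.057),(.4764,-.288,.08),(.4764,-.288,.11),(.4364,-.288,.15),(.4337,-.2865,.015)):
  q=proj("scene",X);print(X,q,((q-[120,110])*4.5).round())
f=np.load("scene0.npz");W=cloud("scene",f["d"])
for r in range(172,206,3): print(r,[tuple(W[r,c].round(3)) for c in range(184,204,4)])
E
```

```text
[ 0.436307   -0.28813624  0.06889881]
(0.4644, -0.287, 0.105) [186.12712002 182.86767572] [298. 328.]
(0.434, -0.287, 0.057) [191.25253678 189.30843172] [321. 357.]
(0.4764, -0.288, 0.08) [185.66639859 191.92190618] [295. 369.]
(0.4764, -0.288, 0.11) [184.2974532  183.93448648] [289. 333.]
(0.4364, -0.288, 0.15) [186.72739095 164.9493653 ] [300. 247.]
(0.4337, -0.2865, 0.015) [193.09392497 199.69785548] [329. 404.]
172 [(np.float64(0.277), np.float64(-0.37), np.float64(0.001)), (np.float64(0.271), np.float64(-0.357), np.float64(-0.002)), (np.float64(0.271), np.float64(-0.343), np.float64(-0.0)), (np.float64(0.268), np.float64(-0.329), np.float64(-0.0)), (np.float64(0.266), np.float64(-0.315), np.float64(-0.001))]
175 [(np.float64(0.288), np.float64(-0.367), np.float64(-0.004)), (np.float64(0.411), np.float64(-0.3), np.float64(0.094)), (np.float64(0.413), np.float64(-0.286), np.float64(0.097)), (np.float64(0.415), np.float64(-0.272), np.float64(0.1)), (np.float64(0.281), np.float64(-0.311), np.float64(-0.002))]
178 [(np.float64(0.309), np.float64(-0.359), np.float64(-0.001)), (np.floa
[... 2259 characters left out ...]
64(-0.273), np.float64(0.028)), (np.float64(0.425), np.float64(-0.267), np.float64(0.013))]
202 [(np.float64(0.448), np.float64(-0.312), np.float64(0.014)), (np.float64(0.448), np.float64(-0.298), np.float64(0.016)), (np.float64(0.441), np.float64(-0.288), np.float64(0.012)), (np.float64(0.442), np.float64(-0.275), np.float64(0.014)), (np.float64(0.439), np.float64(-0.263), np.float64(0.013))]
205 [(np.float64(0.46), np.float64(-0.308), np.float64(0.012)), (np.float64(0.456), np.float64(-0.297), np.float64(0.011)), (np.float64(0.458), np.float64(-0.282), np.float64(0.014)), (np.float64(0.455), np.float64(-0.271), np.float64(0.013)), (np.float64(0.454), np.float64(-0.258), np.float64(0.014))]
```

The fingers straddle the levers where expected: the front finger is at (285,330) in the crop and the rear lever is visible behind it. Squeeze now.

Request:
servo_tool([
  [0,0,-0.2,0,0,0,1],
  [0,0,-0.2,0,0,0,1],
  [0,0,-0.2,0,0,0,1],
  [0,0,-0.2,0,0,0,1],
  [0,0,-0.2,0,0,0,1],
  [0,0,-0.2,0,0,0,1],
  [0,0,-0.2,0,0,0,1],
  [0,0,-0.2,0,0,0,1],
  [0,0,-0.2,0,0,0,1],
  [0,0,-0.2,0,0,0,1],
], newtons=35)

```text
clock: 9.02
tool_pos: [0.4359, -0.2892, 0.0693]
ee_rot: [-1.565, -0.003, -1.545]
force: [1.7, -0.9, 9.8]
finger_gap: 0.0283
```

```bash
python3 - <<'E'
from h import *
from rig import snapshot
p,d=snapshot("scene");cv2.imwrite("pics/i.png",cv2.resize(cv2.cvtColor(p[110:240,120:260],cv2.COLOR_RGB2BGR),None,fx=4.5,fy=4.5,interpolation=cv2.INTER_CUBIC))
E
```

```text
(no output)
```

View pics/i.png

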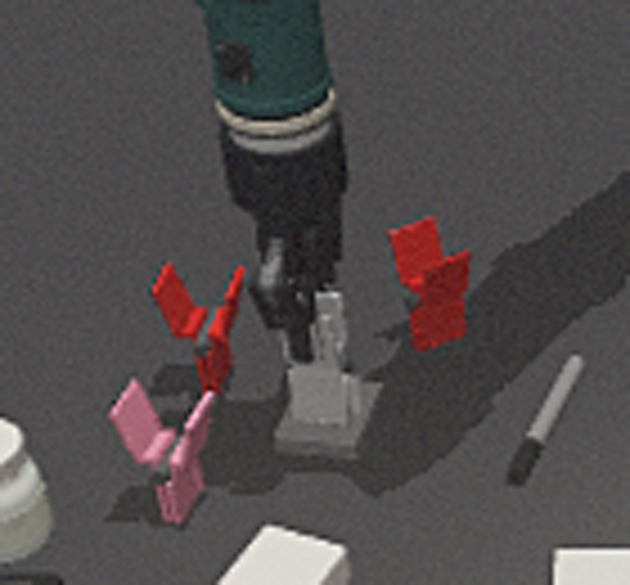

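Gap reads 28 mm, so the clip is at its stop. Lift straight up.

Request:
servo_tool([
  [0,-0.8,0,0,0,0,1],
  [0,-2,0,0,0,0,1],
  [0,-4,0,0,0,0,1],
  [0,-6.5,0,0,0,0,1],
  [0,-9.5,0,0,0,0,1],
  [0,-12.5,0,0,0,0,1],
  [0,-15.5,0,0,0,0,1],
  [0,-18,0,0,0,0,1],
  [0,-20,0,0,0,0,1],
  [0,-20,0,0,0,0,1],
])

```text
clock: 9.9
tool_pos: [0.4343, -0.2892, 0.2713]
ee_rot: [-1.564, -0.003, -1.545]
force: [0.4, -0.2, 0.6]
finger_gap: 0.0283
```

```bash
python3 - <<'E'
from h import *
from rig import snapshot
for n in("scene","top"):
  p,d=snapshot(n);np.savez(n+"2.npz",p=p,d=d)
  cv2.imwrite(f"pics/{n}2.png",cv2.cvtColor(p,cv2.COLOR_RGB2BGR))
c=door_pt(85.2,(.042,-.105));phi=YAW0-85.2;print(c,phi)
for dz in(.29,): print(rel((*c,dz),phi-90),rel((*c,dz),phi+90))
p=np.load("scene2.npz")["p"]
cv2.imwrite("pics/j.png",cv2.resize(cv2.cvtColor(p[60:220,110:260],cv2.COLOR_RGB2BGR),None,fx=3.7,fy=3.7,interpolation=cv2.INTER_CUBIC))
E
```

```text
[0.57930241 0.0932437 ] -77.3
[-37.65  -2.22  15.64   0.    78.79   0.  ] [ -37.65   -2.22   15.64    0.   -101.21    0.  ]
```

View pics/j.png

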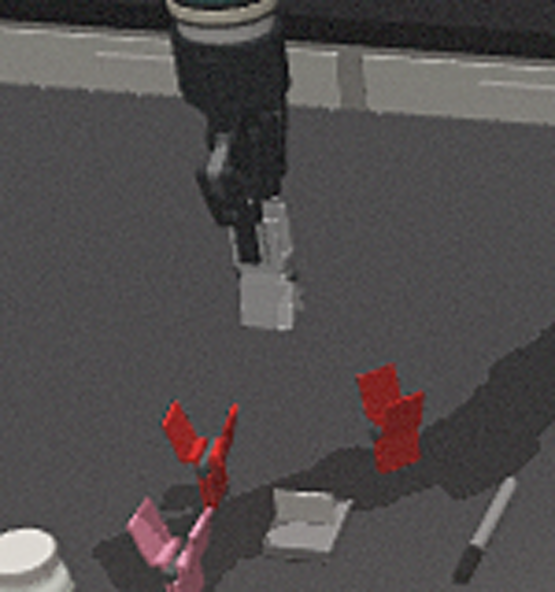

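View pics/top2.png

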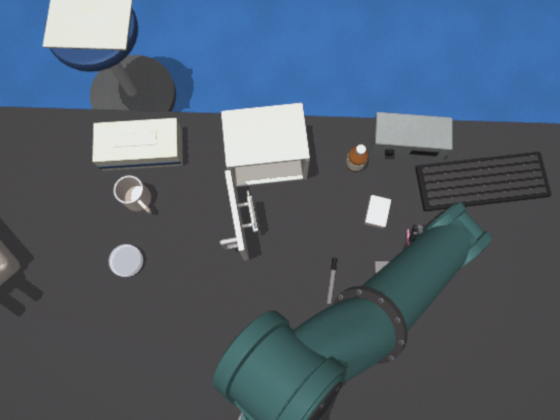

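```bash
python3 - <<'E'
from h import *
for y in(-.022,.022):
  for z in(.217,.219):
    X=np.array([.434+.017,-.288+y,z]);q=proj("scene",X);print(y,z,((q+.5-[110,60])*3.7-.5).round(1))
E
```

```text
-0.022 0.217 [239.7 325.3]
-0.022 0.219 [239.3 323. ]
0.022 0.217 [295.6 330.5]
0.022 0.219 [295.2 328.2]
```

Request:
servo_tool([
  [-2,-1,0.8,0,4,0,1],
  [-5,-2,2,0,10,0,1],
  [-8,-2,3.3,0,16,0,1],
  [-11,-2,4.6,0,22,0,1],
  [-14,-2,5.8,0,28,0,1],
  [-17,-2,7,0,34,0,1],
  [-20,-2,8.2,0,40,0,1],
  [-23,-2,9.5,0,46,0,1],
  [-25,-2,10.4,0,50,0,1],
  [-26,-2,10.8,0,52,0,1],
])

```text
clock: 10.83
tool_pos: [0.5343, -0.0201, 0.2849]
ee_rot: [-1.574, -0.003, -2.45]
force: [-0.1, -0.2, -1.3]
finger_gap: 0.0284
```

```bash
python3 - <<'E'
from h import *
c=door_pt(85.2,(.042,-.105));print(rel((*c,.29),-167.3))
E
```

```text
[-10.7   -0.51  -5.86   0.    26.93   0.  ]
```

Request:
servo_tool([
  [-2.5,-0.5,-1.3,0,6,0,1],
  [-5,-0.5,-2.8,0,12,0,1],
  [-7.5,-0.5,-4.2,0,18,0,1],
  [-9.5,-0.5,-5.2,0,23,0,1],
  [-10.5,-0.5,-5.7,0,26,0,1],
  [-10.7,-0.5,-5.9,0,27,0,1],
  [-10.7,-0.5,-5.9,0,27,0,1],
  [-10.7,-0.5,-5.9,0,27,0,1],
  [-10.7,-0.5,-5.9,0,27,0,1],
])

```text
clock: 11.58
tool_pos: [0.5784, 0.0869, 0.292]
ee_rot: [-1.571, -0.001, -2.926]
force: [-0.5, -0.8, -1.2]
finger_gap: 0.0285
```

```bash
python3 - <<'E'
from h import *
from rig import snapshot,state
s=state();print(s["tool_pos"],np.degrees(s["ee_rot"]))
c=door_pt(85.2,(.042,-.105));print(rel((*c,.29),-167.3))
for n,(r0,r1,c0,c1) in dict(scene=(100,260,250,400),top=(150,290,190,330)).items():
  p,d=snapshot(n);np.savez(n+"3.npz",p=p,d=d)
  cv2.imwrite(f"pics/{n}3.png",cv2.resize(cv2.cvtColor(p[r0:r1,c0:c1],cv2.COLOR_RGB2BGR),None,fx=3.7,fy=3.7,interpolation=cv2.INTER_CUBIC))
E
```

```text
[0.57842588 0.08693389 0.29203079] [-9.00009909e+01 -6.43061455e-02 -1.67636986e+02]
[-0.22  0.2  -0.6   0.   -0.34  0.  ]
```

View pics/scene3.png

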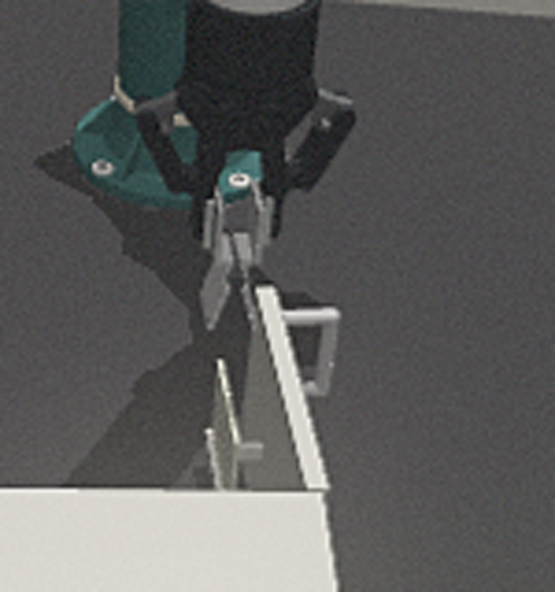

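View pics/top3.png

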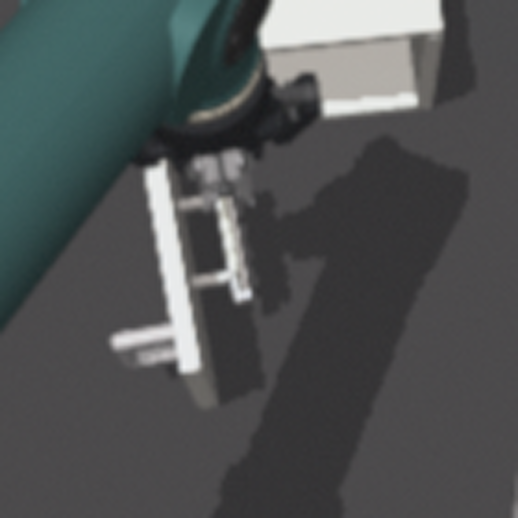

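```bash
python3 - <<'E'
from h import *
z=lambda X:((proj("scene",X)+.5-[250,100])*3.7-.5).round(1)
for th in(84.5,85.2,86):
  print(th,"card ends",z((*door_pt(th,(.042,-.15)),.16)),z((*door_pt(th,(.042,-.06)),.16)),
  "door free out/in",z((*door_pt(th,(-.0075,-.217)),.175)),z((*door_pt(th,(.0075,-.217)),.175)),"hinge",z((*door_pt(th,(-.0075,-.001)),.175)),z((*door_pt(th,(.0075,-.001)),.175)))
# jaws pred: +x side tool z dir
t=np.array([.5784,.0869]);phi=-77.6
for sx in(-.017,-.0125,.0125,.017):
  for sy in(-.022,.022): print("jaw",sx,sy,z((*(t+rz(phi)@[sx,sy]),.24)))
E
python3 - <<'E'
import cv2,numpy as np
p=np.load("scene3.npz")["p"]
cv2.imwrite("pics/k.png",cv2.resize(cv2.cvtColor(p[140:235,285:365],cv2.COLOR_RGB2BGR),None,fx=6.2,fy=6.2,interpolation=cv2.INTER_CUBIC))
E
```

```text
84.5 card ends [220.2 358.2] [239.4 442.8] door free out/in [274.4 282.7] [254.5 283.6] hinge [331.9 483.9] [308.7 485.1]
85.2 card ends [222.6 357.6] [240.3 442.3] door free out/in [278.  282.7] [258.  283.4] hinge [331.9 484. ] [308.7 485. ]
86 card ends [225.4 357. ] [241.5 441.6] door free out/in [282.  282.6] [262.  283.2] hinge [332.  484.1] [308.7 484.9]
jaw -0.017 -0.022 [250.8 284.4]
jaw -0.017 0.022 [260.3 324.8]
jaw -0.0125 -0.022 [244.1 284.6]
jaw -0.0125 0.022 [253.4 325. ]
jaw 0.0125 -0.022 [207.2 285.8]
jaw 0.0125 0.022 [215.3 326.3]
jaw 0.017 -0.022 [200.5 286. ]
jaw 0.017 0.022 [208.4 326.5]
```

View pics/k.png

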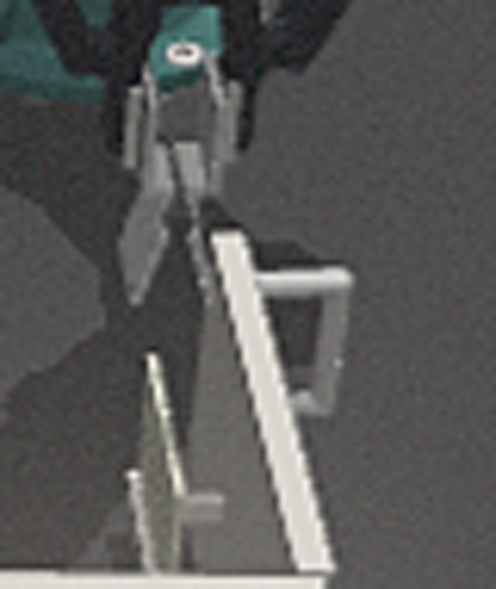

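Request:
servo_tool([
  [-0.2,0,-0.6,0,0,0,1],
  [-0.2,0,-0.6,0,0,0,1],
  [-0.2,0,-0.6,0,0,0,1],
  [-0.2,0,-0.6,0,0,0,1],
])

```text
clock: 12.02
tool_pos: [0.5801, 0.0952, 0.2924]
ee_rot: [-1.571, 0.0, -2.923]
force: [0.4, -0.1, -0.6]
finger_gap: 0.0285
```

```bash
python3 - <<'E'
from h import *
c=door_pt(85.1,(.042,-.105));print(rel((*c,.191),-167.2))
E
```

```text
[ 0.11 10.14  0.19  0.   -0.29  0.  ]
```

Request:
servo_tool([
  [0.1,1,0.2,0,0,0,1],
  [0.1,2.5,0.2,0,0,0,1],
  [0.1,4,0.2,0,0,0,1],
  [0.1,5,0.2,0,0,0,1],
  [0.1,5.5,0.2,0,0,0,1],
  [0.1,5.5,0.2,0,0,0,1],
  [0.1,5.5,0.2,0,0,0,1],
])

```text
clock: 12.6
tool_pos: [0.5797, 0.0926, 0.2373]
ee_rot: [-1.57, -0.0, -2.924]
force: [-0.3, 0.4, -0.0]
finger_gap: 0.0286
```

```bash
python3 - <<'E'
from h import *
c=door_pt(85.1,(.042,-.105));print(rel((*c,.191),-167.2))
from rig import snapshot
p,d=snapshot("scene")
cv2.imwrite("pics/l.png",cv2.resize(cv2.cvtColor(p[140:235,285:365],cv2.COLOR_RGB2BGR),None,fx=6.2,fy=6.2,interpolation=cv2.INTER_CUBIC))
E
```

```text
[ 0.02  4.63 -0.05  0.   -0.33  0.  ]
```

View pics/l.png

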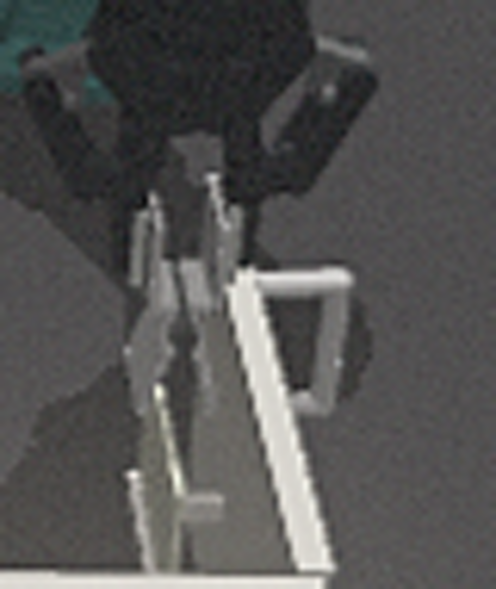

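```bash
python3 - <<'E'
from h import *
z=lambda X:((proj("scene",X)+.5-[285,140])*6.2-.5).round(1)
t=np.array([.5797,.0926]);phi=-77.5
for sx in(-.017,-.0125,0,.0125,.017):
  for sy in(-.022,.022): print("jaw",sx,sy,z((*(t+rz(phi)@[sx,sy]),.185)))
c=door_pt(85.1,(.042,-.105));print(c)
for y in(-.15,-.127,-.105,-.083,-.06):print("card",y,z((*door_pt(85.1,(.042,y)),.16)))
E
```

```text
jaw -0.017 -0.022 [206.8 339. ]
jaw -0.017 0.022 [222.6 407.8]
jaw -0.0125 -0.022 [196.1 339.4]
jaw -0.0125 0.022 [211.5 408.2]
jaw 0 -0.022 [166.1 340.4]
jaw 0 0.022 [180.6 409.4]
jaw 0.0125 -0.022 [136.2 341.5]
jaw 0.0125 0.022 [149.7 410.5]
jaw 0.017 -0.022 [125.4 341.8]
jaw 0.017 0.022 [138.5 410.9]
[0.57941435 0.09308113]
card -0.15 [155.8 351.7]
card -0.127 [163.1 386.3]
card -0.105 [170.3 420.4]
card -0.083 [177.8 455.6]
card -0.06 [185.8 493.6]
```

Jaws and card match the projections to about 1–2 mm. Lower.

Request:
servo_tool([
  [0,0.7,0,0,0,0,1],
  [0,1.6,0,0,0,0,1],
  [0,2.5,0,0,0,0,1],
  [0,3.4,0,0,0,0,1],
  [0,4.1,0,0,0,0,1],
  [0,4.5,0,0,0,0,1],
  [0,4.6,0,0,0,0,1],
  [0,4.6,0,0,0,0,1],
  [0,4.6,0,0,0,0,1],
])

```text
clock: 13.4
tool_pos: [0.5798, 0.0927, 0.1915]
ee_rot: [-1.571, 0.0, -2.924]
force: [-0.2, -0.1, -0.6]
finger_gap: 0.028
```

Request:
servo_tool([
  [0,0,0,0,0,0,1],
  [0,0,0,0,0,0,1],
  [0,0,0,0,0,0,1],
  [0,0,0,0,0,0,1],
  [0,0,0,0,0,0,1],
  [0,0,0,0,0,0,1],
])

```text
clock: 13.9
tool_pos: [0.5796, 0.0929, 0.1914]
ee_rot: [-1.571, 0.0, -2.924]
force: [0.7, -0.2, 0.0]
finger_gap: 0.0285
```

```bash
python3 - <<'E'
from h import *
from rig import snapshot,state
s=state();print(s["tool_pos"],s["force"],np.abs(s["dq"]).max())
c=door_pt(85.1,(.042,-.105));print(rel((*c,.191),-167.2))
p,d=snapshot("scene")
cv2.imwrite("pics/m.png",cv2.resize(cv2.cvtColor(p[140:235,285:365],cv2.COLOR_RGB2BGR),None,fx=6.2,fy=6.2,interpolation=cv2.INTER_CUBIC))
p,d=snapshot("top");cv2.imwrite("pics/n.png",cv2.cvtColor(p,cv2.COLOR_RGB2BGR))
z=lambda X:((proj("scene",X)+.5-[285,140])*6.2-.5).round(1)
t=s["tool_pos"][:2];phi=np.degrees(s["ee_rot"][2])+90
for zz in(.137,.140):
  for sx in(-.017,-.0125,0,.0125,.017):print("jaw",zz,sx,z((*(t+rz(phi)@[sx,.022]),zz)))
E
```

```text
[0.57957109 0.09289921 0.19139804] [ 0.68279908 -0.21675647  0.01564062] 0.002899403173780426
[ 0.01  0.04 -0.02  0.   -0.31  0.  ]
jaw 0.137 -0.017 [213.9 495.8]
jaw 0.137 -0.0125 [203.1 496.2]
jaw 0.137 0 [173.1 497.4]
jaw 0.137 0.0125 [143.1 498.5]
jaw 0.137 0.017 [132.3 498.9]
jaw 0.14 -0.017 [214.5 490.4]
jaw 0.14 -0.0125 [203.7 490.9]
jaw 0.14 0 [173.6 492. ]
jaw 0.14 0.0125 [143.6 493.1]
jaw 0.14 0.017 [132.8 493.6]
```

View pics/m.png

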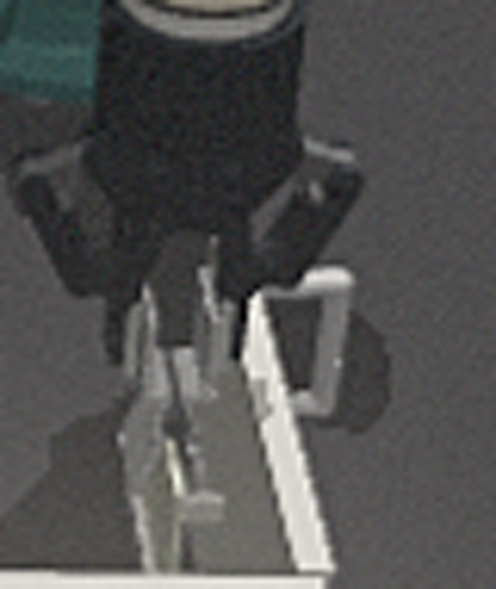

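View pics/n.png

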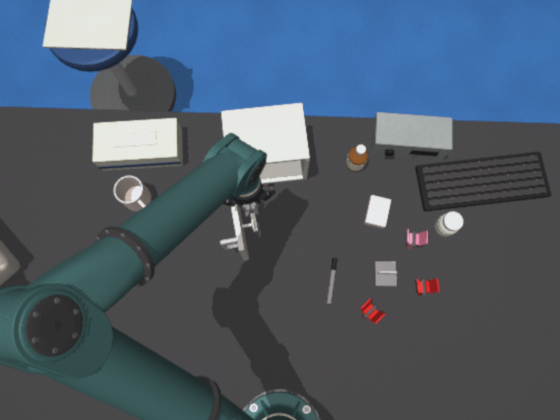

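The card edge at crop (175,450)–(185,490) runs between the jaws, with the left tip near (135,490) and the right near (200,490). Wrist force is about 0 and the arm is still. Handing in.

```bash
python3 -c "
from rig import sign_off,state
print(sign_off()); s=state(); print(s['clock'],s['tool_pos'],s['force'],s['finger_gap'])"
```

```text
the job is handed in; nothing more can be done
None
the job is handed in; nothing more can be done
```

I opened the cabinet door by its handle to about 85° (1.49 rad). Then I squeezed the grey clip, lifted it straight off the stand, and lowered it over the middle of the card's top edge. The job was handed in at about 14 s, with the clip still held open at a 35 N grip setting. `sign_off` gives no verdict, so the result itself is unconfirmed.

**Last checks**
- **Clip position:** by arm readings against the measured card pose, the clip is within about 1 mm of the card's plane and of the edge's middle, and square to it within about 0.5°. Its mouth is about 22 mm below the edge, worked out from the grip height rather than measured directly.
- **Clip opening:** the finger gap reads 28.5 mm, which fits the levers being at their stop. The fingers read about 1 mm low on the 12 mm handle bar as well.
- **Contact:** wrist force was below 1 N and the arm was at rest. In the scene picture the card stands between the jaws with clear gaps on both sides.
- **Bystanders:** the last top view shows no visible shift of the box, bottle, jar, pen, dishes or mug, nor of the red and pink clips. The arm covers part of the mug.

**Disagreements**
- The door angle differed slightly between sources: 85.9° from the arm's position at release, about 85.1° from the cameras. I used the camera value.
- The camera projections and the pictures differed by about 1–2 mm.

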